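Heft the canisters and pack away the one with the brass nozzle

TASK

One of the four matching canisters standing in the plant tray holds the brass hose nozzle and is clearly heavier than the other three, which hold only wooden plant labels. Find it by its weight, pack it lying flat on its side inside the seed tin (it is too tall to go in upright) and shut the flap lid fully. Leave the other three canisters standing upright in cells of the tray, and do not disturb the pots, the trowel or the brush.

Things in the scene. Friction and masses are not known exactly. Their poses are not given: they have to be found in the camera images.
- can_a: one of four matching plain metal canisters: closed rigid box 42 x 42 x 96 mm with a slip lid, upright in the tray's front row, 61 mm of it above the rim. Origin: centre of its underside, z up its long axis. Gross mass 75 to 95 g with wooden labels inside, 190 to 270 g with the brass nozzle; which one is heavy cannot be seen and changes every start, whatever the name.
- can_b: one of four matching plain metal canisters: closed rigid box 42 x 42 x 96 mm with a slip lid, upright in the tray's front row, 61 mm of it above the rim. Origin: centre of its underside, z up its long axis. Gross mass 75 to 95 g with wooden labels inside, 190 to 270 g with the brass nozzle; which one is heavy cannot be seen and changes every start, whatever the name.
- can_c: one of four matching plain metal canisters: closed rigid box 42 x 42 x 96 mm with a slip lid, upright in the tray's front row, 61 mm of it above the rim. Origin: centre of its underside, z up its long axis. Gross mass 75 to 95 g with wooden labels inside, 190 to 270 g with the brass nozzle; which one is heavy cannot be seen and changes every start, whatever the name.
- can_d: one of four matching plain metal canisters: closed rigid box 42 x 42 x 96 mm with a slip lid, upright in the tray's front row, 61 mm of it above the rim. Origin: centre of its underside, z up its long axis. Gross mass 75 to 95 g with wooden labels inside, 190 to 270 g with the brass nozzle; which one is heavy cannot be seen and changes every start, whatever the name.
- tray: grey hard-silicone plant tray, fixed, 112 x 220 x 38 mm high; 2 rows of 4 cells, each 50 x 50 mm inside, pitch 54 mm, floor 4 mm. Origin: centre of underside. Canisters stand at x = -27, y = -81, -27, 27, 81 mm; in the back row (x = 27) two small pots reach 46 mm above the bench. Tray is left and tin right or the reverse; the bench between them, x 0.38 to 0.55 m near y = 0, is free.
- tin: small open galvanised seed tin, fixed to the bench, 108 x 108 mm and 54 mm high outside, walls and floor 3 mm, so 102 x 102 mm inside and 51 mm deep. Origin: centre of its underside; the flap lid is hinged on its +x side (away from the robot).
- flap (a joint): angle of the tin's flap lid, a steel plate 114 x 114 x 3 mm with a 10 mm tab in the middle of its free edge: 0 is shut flat on the rim; it grows to 1.95 rad as the flap opens up and away from the robot; starts at 1.66 to 1.9. The hinge is stiff (0.12 N m, 1 to 3 N at the edge): the flap stays where it is left and must be pushed right down to its stop.
- flap_hinge (a point): middle of the flap's hinge line, 56.5 mm from the tin's centre along the tin's +x, 54.5 mm above the bench; the hinge line runs along the tin's y.
- flap_edge (a point): middle of the flap's free edge, on its outer face (the upper one when shut), 114 mm from the hinge line.
- pot: terracotta pot, 90 mm across the rim, 82 mm tall, standing between and behind tray and tin; a bystander. Origin: centre of its underside.
- smallpot_1: small terracotta pot, 42 mm across, 42 mm tall, in the back row of the tray (tray y = -81 mm); a bystander. Origin: centre of its underside.
- smallpot_2: small terracotta pot as the other, in the back row of the tray (tray y = +27 mm); a bystander.
- trowel: stainless trowel with a wooden handle, about 290 mm long and 28 mm high, lying crosswise behind; a bystander. Origin: on the bench near the root of the blade, x towards the blade's tip.
- brush: bench brush lying behind on the right, its long axis along x; a bystander. Origin: under its middle.
Not all that is in view belongs to the job. What is shaped like the can_d but orange or purple is not meant.

How it is judged:
At the end, for the whole second after the job is handed in: The heavy canister lies flat (within 0.1 rad) on the tin's floor, pressing on it with more than 1.4 N (light ones weigh under 1 N); the flap is shut within 0.06 rad; the other three stand upright (within 0.12 rad) on cell floors of the tray; all at rest (value of joint flap below 0.06 rad and contact force between any of can_a, can_b, can_c, can_d and tin above 1.4 N and ((contact force between can_a and tin above 1.4 N and angle between can_a's own z axis and vertical between 1.47 and 1.67 rad and z of can_a in the frame of tin between 0.017 and 0.031 m and x of can_a in the frame of tin between -0.0535 and 0.0535 m and y of can_a in the frame of tin between -0.0535 and 0.0535 m and linear speed of can_a below 0.02 m/s) or (angle between can_a's own z axis and vertical below 0.12 rad and z of can_a in the frame of tray between 0.001 and 0.009 m and x of can_a in the frame of tray between -0.052 and 0.052 m and y of can_a in the frame of tray between -0.106 and 0.106 m and linear speed of can_a below 0.02 m/s)) and ((contact force between can_b and tin above 1.4 N and angle between can_b's own z axis and vertical between 1.47 and 1.67 rad and z of can_b in the frame of tin between 0.017 and 0.031 m and x of can_b in the frame of tin between -0.0535 and 0.0535 m and y of can_b in the frame of tin between -0.0535 and 0.0535 m and linear speed of can_b below 0.02 m/s) or (angle between can_b's own z axis and vertical below 0.12 rad and z of can_b in the frame of tray between 0.001 and 0.009 m and x of can_b in the frame of tray between -0.052 and 0.052 m and y of can_b in the frame of tray between -0.106 and 0.106 m and linear speed of can_b below 0.02 m/s)) and ((contact force between can_c and tin above 1.4 N and angle between can_c's own z axis and vertical between 1.47 and 1.67 rad and z of can_c in the frame of tin between 0.017 and 0.031 m and x of can_c in the frame of tin between -0.0535 and 0.0535 m and y of can_c in the frame of tin between -0.0535 and 0.0535 m and linear speed of can_c below 0.02 m/s) or (angle between can_c's own z axis and vertical below 0.12 rad and z of can_c in the frame of tray between 0.001 and 0.009 m and x of can_c in the frame of tray between -0.052 and 0.052 m and y of can_c in the frame of tray between -0.106 and 0.106 m and linear speed of can_c below 0.02 m/s)) and ((contact force between can_d and tin above 1.4 N and angle between can_d's own z axis and vertical between 1.47 and 1.67 rad and z of can_d in the frame of tin between 0.017 and 0.031 m and x of can_d in the frame of tin between -0.0535 and 0.0535 m and y of can_d in the frame of tin between -0.0535 and 0.0535 m and linear speed of can_d below 0.02 m/s) or (angle between can_d's own z axis and vertical below 0.12 rad and z of can_d in the frame of tray between 0.001 and 0.009 m and x of can_d in the frame of tray between -0.052 and 0.052 m and y of can_d in the frame of tray between -0.106 and 0.106 m and linear speed of can_d below 0.02 m/s))); the robot touches nothing.
It fails at once if a bystander (pot, small pots in the tray, trowel, brush) is moved by more than 25 mm (distance of any of pot, smallpot_1, smallpot_2, trowel, brush from where it was at the start of the episode above 0.025 m).
It also fails if it takes over 72 s, if anything falls off the work surface, if the arm or the gripper's body presses on something with over 40 N, if the wrist force passes 120 N, or if a joint passes its speed limit or range.

ROBOT

A 6-joint arm with a two-finger parallel gripper is mounted at the origin on the work surface. World frame = base frame: x ahead of the robot, y to its left, z up, the work surface at z = 0. Lengths are in m, angles in rad, forces in N, time in s.
With the tool pointing down it reaches from about 0.325 to 0.925 m from the base axis. Payload 3.1 kg.
Tool frame: the origin (TCP) lies midway between the tips of the shut fingers; the grasp point (between the pads) lies 19 mm behind it; z points along the fingers, y is the line along which they close (so a half turn about z gives the same grasp; the last joint's range is limited). The gripper opens to 85 mm and grips with 20 to 120 N. Pads are 22 mm wide; open, the fingers measure 114 mm over their backs; the gripper's body (76 mm by 85 mm) begins 54 mm behind the grasp point. The pads swing forward as they close: fully open they stand 13 mm farther back than shut.
Start: joints at [-1.288, 0.217, 1.613, -0, 1.311, -0.112], TCP at [0.24, -0.577, 0.231] pointing down, gripper open.
Joint ranges: [-2.75, 2.75], [-0.78, 2.1], [0.31, 2.55], [-1.13, 4.27], [0.13, 2.63], [-2.58, 2.58]. Speed limits (rad/s): [2.79, 2.79, 3.14, 3.14, 3.14, 3.14].

INTERFACE

Orientations are given as a unit quaternion [x, y, z, w].
In Python, from cell import env gives the robot as it stands.
- The arm moves only by the tool servo_tool, never from a script. Its argument "series" is a list of rows, each an object with "translation": the shift along the tool's x, y, z in cm, a list of three; "delta_rot": the turn, a rotation vector about the tool's x, y, z in units of 8 degrees (1.0 is 8 degrees), a list of three; "jaw": the finger opening in cm, from 0 to 8.54. A call has 1 to 5 rows; each row is the pose to reach, as a shift and turn from the pose commanded when the call began, along the tool's axes at that moment; what a row does not reach only later rows make up. A row lasts 1/10 s, in which the tool goes at most 50 mm and 8.59 degrees, less where a joint would pass 70% of its speed; a pose out of reach is approached as far as the arm can. A call with a gripper value outside its range is refused whole. The fingers move at their own pace and stop on an object; "newtons" is the grip in N (left out, the last holds). Time passes only in rows, so rows that repeat a pose let the fingers close. It gives the time, the measured TCP pose, the force, the opening and the grip force at its end, in the units of the state.
- env.observe(): the state, without advancing time (a new reading comes with each control period).
- env.capture(name): name is "side" or "top"; returns (picture, depth): 480x640x3 uint8, red, green, blue; 480x640 float32, m along the optical axis (not along the pixel's ray), 0 where there is no reading.
- env.camera_model(name): a dict with "fx", "fy", "cx", "cy" (pixels), "R" (3x3) and "t" (3): a world point X has camera coordinates R X + t. Camera axes: x right, y down, z forward; pixel columns grow to the right and rows downward; lengths in m; the calibration is good to about 2 mm. A picture is of the moment at which its call begins. camera_model takes no time and is no camera call.
- env.sign_off(): hands the job in; it is judged then, once.
The state is a dict: "time_s": time; "joint_positions": joint angles; "joint_velocities": joint speeds; "tau": joint torques, N m; "tcp_pos": TCP position; "orientation": TCP orientation; "contact_force": force on the tool from outside, world axes, zero at the start; "ft_torque": the same for the moment, N m; "gripper_width": opening from 0.0 (shut) to 1.0 (fully open); "gripper_force": force on a finger pad.
Only numpy, scipy, OpenCV 4.12 (cv2) and the standard library are available. Lean on these libraries where they do the work, as an engineer would, in place of code of your own. Each camera call takes 0.05 s, during which the arm holds its last target. There are 200 camera calls.

## Working session

There is one attempt and no reset: what is moved stays moved. The work goes in short steps, Python scripts to look and compute and a tool call to move; the robot and the scene stay as the last step left them, time stands still between calls to the robot, and variables do not carry over. Pictures are saved under pics/ and viewed, at most 10 in all, crops included, and the job is handed in when it is done.

Besides the shell and the picture viewer there is one more tool, called after ">>>" as a command line: name --argument value ..., lists and objects as JSON in quotes. servo_tool: Moves the arm, as the interface text tells. Its arguments: {"type":"object","properties":{"series":{"type":"array"},"newtons":{"type":"number"}},"required":["series"]}

```bash
mkdir -p pics; ls; cat > h.py <<'E'
import numpy as np, cv2
from cell import env
def shot(c,name=None):
    p,d=env.capture(c)
    if name: cv2.imwrite(f'pics/{name}.png',p[:,:,::-1])
    return p,d
def cloud(c,d):
    m=env.camera_model(c); R=np.array(m['R']);t=np.array(m['t'])
    v,u=np.mgrid[:480,:640]
    P=np.stack([(u-m['cx'])/m['fx']*d,(v-m['cy'])/m['fy']*d,d],-1)
    return (P-t)@R
E
python3 - <<'E'
from h import *
for c in('top','side'):
    p,d=shot(c,c+'0'); np.savez(c+'0.npz',p=p,d=d)
    m=env.camera_model(c); R=np.array(m['R']); print(c,-R.T@np.array(m['t']),R[2],m['fx'],(d>0).mean())
s=env.observe();print(s)
E
```

```text
pics
top [0.36876007 0.0613332  1.02433816] [ 0.21779051 -0.00605239 -0.97597677] 462.2509748020537 0.9960123697916666
side [0.55470393 0.79534622 0.70844791] [ 0.01181173 -0.76426526 -0.64479384] 450.0464490161401 0.9960481770833334
{'time_s': 0.1, 'joint_positions': array([-1.28821607e+00,  2.17698039e-01,  1.61476780e+00,  1.97658855e-05,
        1.31131457e+00, -1.12179489e-01]), 'joint_velocities': array([-0.00068473, -0.00029278, -0.00320149, -0.00149318, -0.00086537,
        0.00086241]), 'tau': array([-1.21801113e-03, -3.98080516e+01, -3.04970026e+01, -2.14621537e-04,
        4.27702631e-03,  1.94235650e-05]), 'tcp_pos': array([ 0.24019865, -0.57620687,  0.23008994]), 'orientation': array([ 9.80583665e-01,  1.96098137e-01, -8.35713895e-05, -1.09072220e-03]), 'contact_force': array([ 0.54233905, -0.01153175, -0.32675993]), 'ft_torque': array([-0.02297693,  0.04103751, -0.04550207]), 'gripper_force': 0.0, 'gripper_width': 1.0022635938148428}
```

View pics/top0.png

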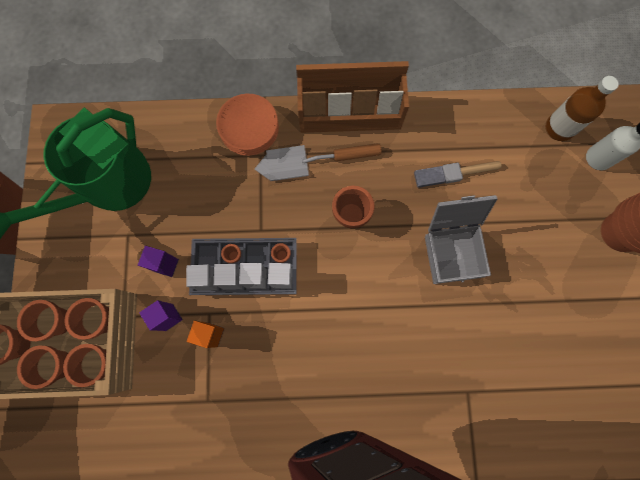

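View pics/side0.png

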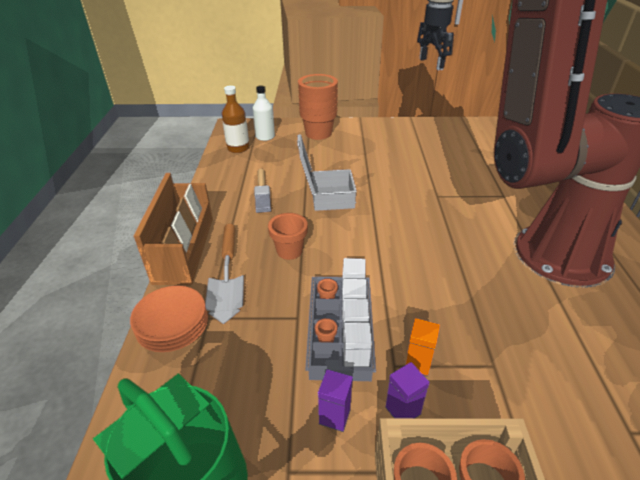

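The top picture shows the tray at about (243,266), with four white canister tops at (198,275), (225,275), (250,273) and (279,274). The tin is at (459,252) with its flap open behind at (463,212). Things that could be mistaken for a canister are purple (157,261), purple (160,316) and orange (202,334), so I choose the four white ones.

```bash
python3 - <<'E'
from h import *
for c in('top','side'):
    z=np.load(c+'0.npz');p,d=z['p'],z['d'];P=cloud(c,d);X,Y,Z=P[...,0],P[...,1],P[...,2]
    hsv=cv2.cvtColor(p,cv2.COLOR_RGB2HSV)
    print(c)
    # can tops
    m=((abs(Z-.1)<.008)&(hsv[...,1]<50)&(X>.3)&(X<.55)&(abs(Y)<.45)&(d>0)).astype(np.uint8)
    n,l,st,ce=cv2.connectedComponentsWithStats(m)
    for i in range(1,n):
        if st[i,4]>60:
            q=P[l==i]; r=cv2.minAreaRect((q[:,:2]*1000).astype(np.float32)); print('can',ce[i].round(),st[i,4],q.mean(0).round(4),np.round(r[0],1),np.round(r[1],1),round(r[2],1))
    for nm,zz,y0,y1 in(('tray',.038,0,.4),('tin',.054,-.4,-.1)):
        m=((abs(Z-zz)<.005)&(hsv[...,1]<70)&(X>.3)&(X<.6)&(Y>y0)&(Y<y1)&(d>0)).astype(np.uint8)
        n,l,st,ce=cv2.connectedComponentsWithStats(m,connectivity=8)
        ks=[i for i in range(1,n) if st[i,4]>15]
        q=P[np.isin(l,ks)]; r=cv2.minAreaRect((q[:,:2]*1000).astype(np.float32)); print(nm,len(q),q[:,2].mean(),np.round(r[0],1),np.round(r[1],1),round(r[2],1))
    m=(Z>.075)&(hsv[...,1]<70)&(X>.4)&(X<.65)&(Y<-.1)&(Y>-.35)&(d>0)
    q=P[m]; print('flap',m.sum(),q.min(0).round(3),q.max(0).round(3)); 
    if m.sum()>30:
        cc=q.mean(0);print(cc,np.linalg.svd(q-cc,full_matrices=False)[2][2])
p=np.load('top0.npz')['p'][215:350,140:310,::-1]; cv2.imwrite('pics/crop.png',cv2.resize(p,None,fx=4,fy=4,interpolation=2))
E
```

```text
top
can [250. 273.] 482 [0.5001 0.2047 0.1006] [500.4 205.2] [43.7 42.5] 87.4
can [279. 273.] 472 [0.498  0.1473 0.1009] [498.6 147.6] [43.  43.3] 85.8
can [197. 275.] 485 [0.5006 0.3108 0.1007] [501.1 311.8] [43.5 43.7] 1.3
can [225. 274.] 480 [0.5001 0.2559 0.1008] [500.5 256.6] [43.3 42.7] 88.6
tray 1253 0.038332183224598984 [526.7 230.8] [227.2 122.6] 88.7
tin 570 0.05479143379958314 [ 537.1 -232.1] [115.1 113.3] 5.2
flap 1343 [ 0.586 -0.285  0.075] [ 0.627 -0.167  0.179]
[ 0.60949578 -0.22733545  0.12686256] [-0.96912954 -0.09264599  0.22848337]
side
can [354. 267.] 390 [0.5    0.1532 0.1   ] [500.  149.3] [46.6 41.4] 86.6
can [355. 300.] 976 [0.5018 0.2376 0.1003] [501.5 233.2] [96.9 43.3] 90.0
can [357. 334.] 611 [0.5019 0.3169 0.1003] [501.6 314.1] [43.3 44.5] 0.8
tray 1425 0.037833498020840184 [527.3 231.3] [229.7 121.9] 88.5
tin 282 0.05355299586035103 [ 536.9 -230.7] [114.8 118.7] 5.0
flap 287 [ 0.589 -0.285  0.075] [ 0.626 -0.163  0.176]
[ 0.60857178 -0.21397732  0.1310052 ] [-0.96673323 -0.08708773  0.24050485]
```

View pics/crop.png

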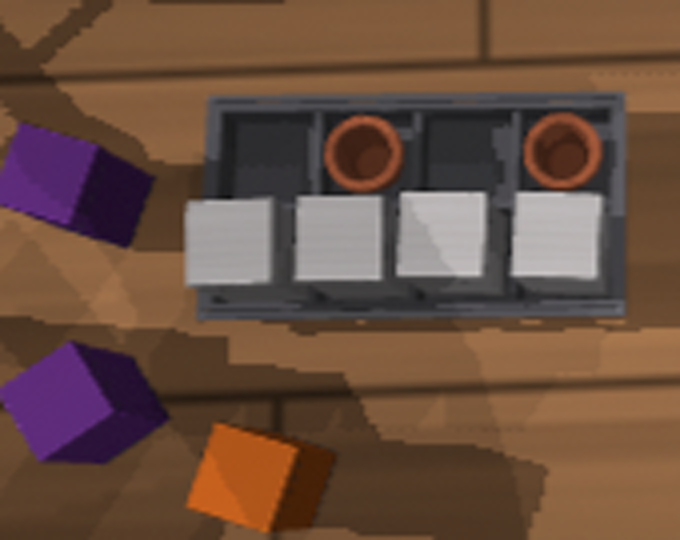

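The crop confirms four white-grey canisters in the tray's front row. The purple and orange ones stand outside it. Measured positions:

| Item | Position (x, y) | Heading / height |
|---|---|---|
| Tray | (0.527, 0.231) | yaw −1.4° |
| Tin | (0.537, −0.231) | yaw about 5.2° |
| Cans | x = 0.500, y = 0.148, 0.205, 0.256, 0.311 | tops at z = 0.100 |

I'll grip along world x and weigh each one.

```bash
cat >> h.py <<'E'
from scipy.spatial.transform import Rotation as Ro
def tool(yaw,tilt=0):
    # tool x heading yaw deg, z down, then tilt deg about own y
    return Ro.from_euler('z',yaw,degrees=True)*Ro.from_euler('x',180,degrees=True)*Ro.from_euler('y',tilt,degrees=True)
def go(p,R):
    s=env.observe(); R0=Ro.from_quat(s['orientation'])
    print('tr cm',(R0.inv().apply(np.array(p)-s['tcp_pos'])*100).round(2),'rot',(np.degrees((R0.inv()*R).as_rotvec())/8).round(3),'t',round(s['time_s'],2),'tcp',s['tcp_pos'].round(4),'F',s['contact_force'].round(2),'jw',round(s['gripper_width'],3),'q',s['joint_positions'].round(2))
E
python3 -c "
from h import *
go([.5,.148,.16],tool(88.6))"
```

```text
tr cm [ 51.83 -56.84   7.15] rot [-0.013 -0.011 -8.248] t 0.1 tcp [ 0.2402 -0.5762  0.2301] F [ 0.54 -0.01 -0.33] jw 1.002 q [-1.29  0.22  1.61  0.    1.31 -0.11]
```

>>> servo_tool --series '[{"translation": [51.8, -56.8, 0], "delta_rot": [0, 0, -8.25], "jaw": 8.0}, {"translation": [51.8, -56.8, 0], "delta_rot": [0, 0, -8.25], "jaw": 8.0}, {"translation": [51.8, -56.8, 0], "delta_rot": [0, 0, -8.25], "jaw": 8.0}, {"translation": [51.8, -56.8, 0], "delta_rot": [0, 0, -8.25], "jaw": 8.0}, {"translation": [51.8, -56.8, 0], "delta_rot": [0, 0, -8.25], "jaw": 8.0}]'

```text
time_s: 0.6
tcp_pos: [0.3249, -0.3394, 0.2307]
orientation: [0.839, 0.544, 0.0, -0.0]
contact_force: [0.5, -0.3, 1.0]
gripper_width: 0.936
gripper_force: 0.0
```

```bash
python3 -c "
from h import *
go([.5,.148,.16],tool(88.6))"
```

```text
tr cm [51.64 -3.92  7.11] rot [-0.003 -0.006 -2.837] t 0.6 tcp [ 0.3249 -0.3394  0.2307] F [ 0.54 -0.34  0.98] jw 0.936 q [-0.96 -0.12  1.97  0.    1.3  -0.54]
```

>>> servo_tool --series '[{"translation": [24, -1.8, 3.4], "delta_rot": [0, 0, -2.84], "jaw": 8.0}, {"translation": [24, -1.8, 3.4], "delta_rot": [0, 0, -2.84], "jaw": 8.0}, {"translation": [24, -1.8, 3.4], "delta_rot": [0, 0, -2.84], "jaw": 8.0}, {"translation": [24, -1.8, 3.4], "delta_rot": [0, 0, -2.84], "jaw": 8.0}, {"translation": [24, -1.8, 3.4], "delta_rot": [0, 0, -2.84], "jaw": 8.0}]'

```text
time_s: 1.1
tcp_pos: [0.4075, -0.1132, 0.1967]
orientation: [0.717, 0.697, 0.0, -0.0]
contact_force: [0.4, 0.2, -0.0]
gripper_width: 0.934
gripper_force: 0.0
```

>>> servo_tool --series '[{"translation": [25, 8.4, 3.0], "delta_rot": [0, 0, 0], "jaw": 8.0}, {"translation": [25, 8.4, 3.0], "delta_rot": [0, 0, 0], "jaw": 8.0}, {"translation": [25, 8.4, 3.0], "delta_rot": [0, 0, 0], "jaw": 8.0}, {"translation": [25, 8.4, 3.0], "delta_rot": [0, 0, 0], "jaw": 8.0}, {"translation": [25, 8.4, 3.0], "delta_rot": [0, 0, 0], "jaw": 8.0}]'

```text
time_s: 1.6
tcp_pos: [0.4937, 0.1195, 0.1685]
orientation: [0.717, 0.697, -0.0, 0.0]
contact_force: [1.3, -0.5, -0.2]
gripper_width: 0.937
gripper_force: 0.0
```

```bash
python3 -c "
from h import *
go([.5,.148,.065],tool(88.6))"
```

```text
tr cm [ 2.87  0.55 10.35] rot [-0.001  0.002 -0.033] t 1.6 tcp [0.4937 0.1195 0.1685] F [ 1.32 -0.47 -0.19] jw 0.937 q [ 0.1   0.03  1.94 -0.    1.17  0.13]
```

>>> servo_tool --series '[{"translation": [2.9, 0.6, 2.0], "delta_rot": [0, 0, 0], "jaw": 8.0}, {"translation": [2.9, 0.6, 2.0], "delta_rot": [0, 0, 0], "jaw": 8.0}, {"translation": [2.9, 0.6, 6.0], "delta_rot": [0, 0, 0], "jaw": 8.0}, {"translation": [2.9, 0.6, 9], "delta_rot": [0, 0, 0], "jaw": 8.0}, {"translation": [2.9, 0.6, 10.3], "delta_rot": [0, 0, 0], "jaw": 8.0}]' --newtons 30

```text
time_s: 2.1
tcp_pos: [0.4975, 0.1453, 0.0629]
orientation: [0.718, 0.697, -0.003, -0.002]
contact_force: [-1.2, -0.2, -0.5]
gripper_width: 0.937
gripper_force: 0.0
```

>>> servo_tool --series '[{"translation": [0, 0, 0], "delta_rot": [0, 0, 0], "jaw": 3.5}, {"translation": [0, 0, 0], "delta_rot": [0, 0, 0], "jaw": 3.5}, {"translation": [0, 0, 0], "delta_rot": [0, 0, 0], "jaw": 3.5}, {"translation": [0, 0, 0], "delta_rot": [0, 0, 0], "jaw": 3.5}, {"translation": [0, 0, 0], "delta_rot": [0, 0, 0], "jaw": 3.5}]'

```text
time_s: 2.6
tcp_pos: [0.5022, 0.1463, 0.0679]
orientation: [0.717, 0.697, 0.001, 0.001]
contact_force: [-0.3, -0.6, 3.5]
gripper_width: 0.496
gripper_force: 32.8
```

```bash
python3 -c "
from h import *
go([.5,.205,.065],tool(88.6))"
```

```text
tr cm [ 5.86 -0.39  0.29] rot [ 0.026 -0.003 -0.036] t 2.6 tcp [0.5022 0.1463 0.0679] F [-0.31 -0.57  3.45] jw 0.496 q [ 0.15  0.21  1.97 -0.    0.96  0.18]
```

>>> servo_tool --series '[{"translation": [0, 0, -1], "delta_rot": [0, 0, 0], "jaw": 3.5}, {"translation": [0, 0, -1.5], "delta_rot": [0, 0, 0], "jaw": 3.5}, {"translation": [0, 0, -1.5], "delta_rot": [0, 0, 0], "jaw": 3.5}, {"translation": [0, 0, -1.5], "delta_rot": [0, 0, 0], "jaw": 3.5}, {"translation": [0, 0, -1.5], "delta_rot": [0, 0, 0], "jaw": 3.5}]'

```text
time_s: 3.1
tcp_pos: [0.5001, 0.1462, 0.0807]
orientation: [0.717, 0.697, -0.0, -0.0]
contact_force: [0.1, 0.6, -0.9]
gripper_width: 0.493
gripper_force: 32.6
```

```bash
cat > w.py <<'E'
from h import *
F=[];T=[]
for i in range(8):
    env.capture('top'); s=env.observe(); F.append(s['contact_force'][2]);T.append(s['tau'][1:3])
print(np.round(F,2),np.mean(F),np.mean(T,0),s['tcp_pos'],s['gripper_width'],s['time_s'])
E
python3 w.py
```

```text
[-0.49 -0.88 -0.92  0.09 -0.41 -0.44 -1.14 -0.17] -0.5451578458894626 [-33.52881119 -25.57684533] [0.50043614 0.14620862 0.08092654] 0.49122302479078933 3.5
```

>>> servo_tool --series '[{"translation": [0, 0, 1.0], "delta_rot": [0, 0, 0], "jaw": 3.5}, {"translation": [0, 0, 1.5], "delta_rot": [0, 0, 0], "jaw": 3.5}, {"translation": [0, 0, 1.5], "delta_rot": [0, 0, 0], "jaw": 3.5}, {"translation": [0, 0, 1.5], "delta_rot": [0, 0, 0], "jaw": 8.0}, {"translation": [0, 0, 1.5], "delta_rot": [0, 0, 0], "jaw": 8.0}]'

```text
time_s: 4.0
tcp_pos: [0.5003, 0.1462, 0.0656]
orientation: [0.717, 0.697, -0.0, -0.0]
contact_force: [-0.4, -0.4, -1.0]
gripper_width: 0.811
gripper_force: 0.0
```

>>> servo_tool --series '[{"translation": [0, 0, 0], "delta_rot": [0, 0, 0], "jaw": 8.0}, {"translation": [0, 0, -4.0], "delta_rot": [0, 0, 0], "jaw": 8.0}, {"translation": [1, 0, -5], "delta_rot": [0, 0, 0], "jaw": 8.0}, {"translation": [5.8, -0.1, -5], "delta_rot": [0, 0, 0], "jaw": 8.0}, {"translation": [5.8, -0.1, -5], "delta_rot": [0, 0, 0], "jaw": 8.0}]'

```text
time_s: 4.5
tcp_pos: [0.5019, 0.2085, 0.1171]
orientation: [0.716, 0.698, 0.002, -0.0]
contact_force: [-0.1, 0.3, 0.8]
gripper_width: 0.937
gripper_force: 0.0
```

```bash
python3 w.py; python3 -c "
from h import *
go([.5005,.2045,.065],tool(88.6))"
```

```text
[-0.59  0.24 -0.53 -0.36  0.1  -0.22 -0.33 -0.7 ] -0.29888979679891725 [-34.17886689 -26.98950291] [0.50105342 0.20337411 0.11565077] 0.9357286736886542 4.9
tr cm [ 0.11 -0.06  5.07] rot [-0.005  0.002 -0.045] t 4.9 tcp [0.5011 0.2034 0.1157] F [-0.01  0.25 -0.7 ] jw 0.936 q [ 0.26  0.17  1.9  -0.    1.07  0.29]
```

>>> servo_tool --series '[{"translation": [0.1, -0.1, 3.5], "delta_rot": [0, 0, 0], "jaw": 8.0}, {"translation": [0.1, -0.1, 5.0], "delta_rot": [0, 0, 0], "jaw": 8.0}, {"translation": [0.1, -0.1, 5.0], "delta_rot": [0, 0, 0], "jaw": 3.5}, {"translation": [0.1, -0.1, 5.0], "delta_rot": [0, 0, 0], "jaw": 3.5}, {"translation": [0.1, -0.1, 5.0], "delta_rot": [0, 0, 0], "jaw": 3.5}]'

```text
time_s: 5.4
tcp_pos: [0.5014, 0.2054, 0.0672]
orientation: [0.717, 0.697, 0.001, 0.001]
contact_force: [1.3, -0.4, -0.7]
gripper_width: 0.492
gripper_force: 34.2
```

>>> servo_tool --series '[{"translation": [0, 0, 0], "delta_rot": [0, 0, 0], "jaw": 3.5}, {"translation": [0, 0, -1.5], "delta_rot": [0, 0, 0], "jaw": 3.5}, {"translation": [0, 0, -1.5], "delta_rot": [0, 0, 0], "jaw": 3.5}, {"translation": [0, 0, -1.5], "delta_rot": [0, 0, 0], "jaw": 3.5}, {"translation": [0, 0, -1.5], "delta_rot": [0, 0, 0], "jaw": 3.5}]'

```text
time_s: 5.9
tcp_pos: [0.5003, 0.2053, 0.0814]
orientation: [0.717, 0.697, 0.0, 0.0]
contact_force: [-0.9, 0.0, -1.2]
gripper_width: 0.489
gripper_force: 34.2
```

```bash
python3 w.py
```

```text
[-1.51 -0.86 -0.8  -1.02 -0.26 -1.08 -1.26 -0.32] -0.8877729228020373 [-35.35665885 -25.81458718] [0.50011067 0.20521863 0.08083484] 0.48845727542123063 6.3
```

>>> servo_tool --series '[{"translation": [0, 0, 1.0], "delta_rot": [0, 0, 0], "jaw": 3.5}, {"translation": [0, 0, 1.5], "delta_rot": [0, 0, 0], "jaw": 3.5}, {"translation": [0, 0, 1.5], "delta_rot": [0, 0, 0], "jaw": 3.5}, {"translation": [0, 0, 1.5], "delta_rot": [0, 0, 0], "jaw": 8.0}, {"translation": [0, 0, 1.5], "delta_rot": [0, 0, 0], "jaw": 8.0}]'

```text
time_s: 6.8
tcp_pos: [0.4998, 0.2051, 0.0654]
orientation: [0.717, 0.697, -0.0, -0.0]
contact_force: [-0.3, -0.1, 0.8]
gripper_width: 0.809
gripper_force: 0.0
```

>>> servo_tool --series '[{"translation": [0, 0, 0], "delta_rot": [0, 0, 0], "jaw": 8.0}, {"translation": [0, 0, -4.0], "delta_rot": [0, 0, 0], "jaw": 8.0}, {"translation": [1, 0, -5], "delta_rot": [0, 0, 0], "jaw": 8.0}, {"translation": [5.2, -0.1, -5], "delta_rot": [0, 0, 0], "jaw": 8.0}, {"translation": [5.2, -0.1, -5], "delta_rot": [0, 0, 0], "jaw": 8.0}]'

```text
time_s: 7.3
tcp_pos: [0.5015, 0.2611, 0.1172]
orientation: [0.717, 0.698, 0.002, -0.0]
contact_force: [-0.3, -0.2, -0.7]
gripper_width: 0.935
gripper_force: 0.0
```

```bash
python3 -c "
from h import *
go([.501,.2565,.065],tool(88.6))"
```

```text
tr cm [-0.48 -0.06  5.22] rot [ 0.02  -0.024 -0.017] t 7.3 tcp [0.5015 0.2611 0.1172] F [-0.27 -0.23 -0.69] jw 0.935 q [0.35 0.21 1.85 0.   1.08 0.38]
```

Both so far read light. Now the third; commanded y is about 0.257 (the measured value is overshooting).

>>> servo_tool --series '[{"translation": [0, -0.1, 3.5], "delta_rot": [0, 0, 0], "jaw": 8.0}, {"translation": [0, 0, 5.0], "delta_rot": [0, 0, 0], "jaw": 8.0}, {"translation": [0, 0, 5.0], "delta_rot": [0, 0, 0], "jaw": 3.5}, {"translation": [0, 0, 5.0], "delta_rot": [0, 0, 0], "jaw": 3.5}, {"translation": [0, 0, 5.0], "delta_rot": [0, 0, 0], "jaw": 3.5}]'

```text
time_s: 7.8
tcp_pos: [0.5018, 0.2573, 0.0671]
orientation: [0.718, 0.696, 0.001, 0.0]
contact_force: [-0.5, -0.4, -2.4]
gripper_width: 0.49
gripper_force: 33.9
```

>>> servo_tool --series '[{"translation": [0, 0, 0], "delta_rot": [0, 0, 0], "jaw": 3.5}, {"translation": [0, 0, -1.5], "delta_rot": [0, 0, 0], "jaw": 3.5}, {"translation": [0, 0, -1.5], "delta_rot": [0, 0, 0], "jaw": 3.5}, {"translation": [0, 0, -1.5], "delta_rot": [0, 0, 0], "jaw": 3.5}, {"translation": [0, 0, -1.5], "delta_rot": [0, 0, 0], "jaw": 3.5}]'

```text
time_s: 8.3
tcp_pos: [0.5008, 0.2573, 0.0813]
orientation: [0.717, 0.697, 0.0, 0.0]
contact_force: [-0.5, -0.9, -2.2]
gripper_width: 0.486
gripper_force: 33.8
```

```bash
python3 w.py
```

```text
[-3.   -1.74 -2.48 -2.73 -1.65 -1.5  -2.46 -2.73] -2.2859649496684615 [-38.27813253 -26.74086034] [0.50065357 0.2572172  0.08082789] 0.4848437634512541 8.7
```

Heavy canister found: the third, at y = 0.257, reads 2.3 N against 0.55 and 0.9 N. Next: carry it to the free bench, tilt it 60° towards +y and lay it down.

>>> servo_tool --series '[{"translation": [0, 0, -3], "delta_rot": [0, 0, 0], "jaw": 3.5}, {"translation": [0, 0, -7], "delta_rot": [0, 0, 0], "jaw": 3.5}, {"translation": [0, 0, -11.0], "delta_rot": [0, 0, 0], "jaw": 3.5}, {"translation": [-2, -0.5, -11.5], "delta_rot": [0, 0, 0], "jaw": 3.5}, {"translation": [-6, -1, -11.5], "delta_rot": [0, 0, 0], "jaw": 3.5}]' --newtons 60

```text
time_s: 9.2
tcp_pos: [0.4912, 0.1993, 0.1996]
orientation: [0.716, 0.698, 0.004, 0.001]
contact_force: [0.5, -1.4, -2.5]
gripper_width: 0.485
gripper_force: 65.7
```

>>> servo_tool --series '[{"translation": [-4, -0.5, 0], "delta_rot": [0, 0, 0], "jaw": 3.5}, {"translation": [-8.5, -1.2, 0], "delta_rot": [0, 0, 0], "jaw": 3.5}, {"translation": [-13, -1.7, 0], "delta_rot": [0, 0, 0], "jaw": 3.5}, {"translation": [-17, -2.2, 0], "delta_rot": [0, 0, 0], "jaw": 3.5}, {"translation": [-19.8, -2.4, 0], "delta_rot": [0, 0, 0], "jaw": 3.5}]'

```text
time_s: 9.7
tcp_pos: [0.4583, -0.0019, 0.196]
orientation: [0.718, 0.696, -0.0, 0.0]
contact_force: [0.8, -0.0, -2.9]
gripper_width: 0.48
gripper_force: 65.7
```

>>> servo_tool --series '[{"translation": [0, 0, 0], "delta_rot": [0, 1, 0], "jaw": 3.5}, {"translation": [0, 0, 0], "delta_rot": [0, 2, 0], "jaw": 3.5}, {"translation": [0, 0, 0], "delta_rot": [0, 3, 0], "jaw": 3.5}, {"translation": [0, 0, 0], "delta_rot": [0, 4, 0], "jaw": 3.5}, {"translation": [0, 0, 0], "delta_rot": [0, 5, 0], "jaw": 3.5}]'

```text
time_s: 10.2
tcp_pos: [0.46, -0.0009, 0.197]
orientation: [0.674, 0.654, 0.248, -0.238]
contact_force: [-0.4, 0.5, -2.6]
gripper_width: 0.484
gripper_force: 65.6
```

```bash
python3 -c "
from h import *
go([.46,0,.15],tool(88.6,60))"
```

```text
tr cm [-2.96 -0.02  3.65] rot [ 0.05   2.482 -0.008] t 10.2 tcp [ 0.46   -0.0009  0.197 ] F [-0.39  0.48 -2.58] jw 0.484 q [-0.55  0.06  2.    0.6   1.49 -0.7 ]
```

>>> servo_tool --series '[{"translation": [-1.5, 0, 1.8], "delta_rot": [0, 0.8, 0], "jaw": 3.5}, {"translation": [-3, 0, 3.6], "delta_rot": [0, 1.6, 0], "jaw": 3.5}, {"translation": [-4.5, 0, 5.4], "delta_rot": [0, 2.5, 0], "jaw": 3.5}, {"translation": [-6.2, 0, 7.4], "delta_rot": [0, 2.5, 0], "jaw": 3.5}, {"translation": [-6.2, 0, 7.4], "delta_rot": [0, 2.5, 0], "jaw": 3.5}]'

```text
time_s: 10.7
tcp_pos: [0.4571, 0.0008, 0.0957]
orientation: [0.623, 0.601, 0.357, -0.351]
contact_force: [-0.9, 0.6, -1.6]
gripper_width: 0.484
gripper_force: 65.7
```

```bash
python3 -c "
from h import *
go([.46,0,.054],tool(88.6,60))
p,d=shot('side','lay')
P=cloud('side',d);hsv=cv2.cvtColor(p,cv2.COLOR_RGB2HSV)
m=(hsv[...,1]<40)&(hsv[...,2]>110)&(abs(P[...,1]-.03)<.08)&(P[...,2]<.15)&(P[...,2]>.005)&(abs(P[...,0]-.46)<.06)
q=P[m];print(len(q),q.min(0),q.max(0))"
```

```text
tr cm [-3.65  0.32  2.02] rot [ 0.01  -0.011 -0.067] t 10.7 tcp [0.4571 0.0008 0.0957] F [-0.92  0.63 -1.57] jw 0.484 q [-0.66  0.44  1.98  0.77  1.54 -1.  ]
986 [ 0.42759549 -0.04367046  0.04988339] [0.49746601 0.06839729 0.13410279]
```

View pics/lay.png

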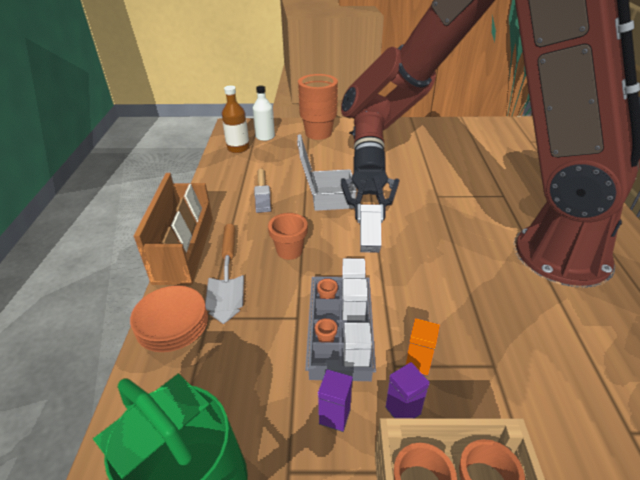

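The can hangs in the gripper, tilted 60°, at (371,225) over free bench. I'll lower it, tilt slightly more and release.

>>> servo_tool --series '[{"translation": [-2, 0, 1.2], "delta_rot": [0, 0.6, 0], "jaw": 3.5}, {"translation": [-3.5, 0, 2.0], "delta_rot": [0, 0.6, 0], "jaw": 3.5}, {"translation": [-4.1, 0, 2.4], "delta_rot": [0, 0.6, 0], "jaw": 3.5}, {"translation": [-4.1, 0, 2.4], "delta_rot": [0, 0.6, 0], "jaw": 3.5}, {"translation": [-4.1, 0, 2.4], "delta_rot": [0, 0.6, 0], "jaw": 3.5}]'

```text
time_s: 11.25
tcp_pos: [0.4604, 0.0003, 0.0536]
orientation: [0.605, 0.589, 0.385, -0.372]
contact_force: [0.5, -0.2, -1.6]
gripper_width: 0.481
gripper_force: 65.8
```

```bash
python3 -c "
from h import *
go([.46,0,.048],tool(88.6,65))"
```

```text
tr cm [-0.52 -0.04  0.21] rot [0.038 0.037 0.006] t 11.25 tcp [4.604e-01 3.000e-04 5.360e-02] F [ 0.52 -0.17 -1.63] jw 0.481 q [-0.68  0.58  1.94  0.8   1.54 -1.09]
```

>>> servo_tool --series '[{"translation": [-0.4, 0, 0.2], "delta_rot": [0, 0, 0], "jaw": 3.5}, {"translation": [-0.4, 0, 0.2], "delta_rot": [0, 0, 0], "jaw": 3.5}, {"translation": [-0.4, 0, 0.2], "delta_rot": [0, 0, 0], "jaw": 6.5}, {"translation": [-0.4, 0, 0.2], "delta_rot": [0, 0, 0], "jaw": 6.5}, {"translation": [-0.4, 0, 0.2], "delta_rot": [0, 0, 0], "jaw": 6.5}]' --newtons 30

```text
time_s: 11.75
tcp_pos: [0.4594, 0.0008, 0.048]
orientation: [0.606, 0.588, 0.385, -0.373]
contact_force: [0.2, 0.4, -1.3]
gripper_width: 0.762
gripper_force: 0.0
```

>>> servo_tool --series '[{"translation": [0, 0, -2], "delta_rot": [0, 0, 0], "jaw": 7.5}, {"translation": [1, 0, -6], "delta_rot": [0, 0, 0], "jaw": 7.5}, {"translation": [3, 0, -10], "delta_rot": [0, -1, 0], "jaw": 7.5}, {"translation": [7, 0, -10], "delta_rot": [0, -2, 0], "jaw": 7.5}, {"translation": [11, 0, -10], "delta_rot": [0, -3, 0], "jaw": 7.5}]'

```text
time_s: 12.25
tcp_pos: [0.4592, -0.0459, 0.1922]
orientation: [0.675, 0.652, 0.249, -0.239]
contact_force: [0.6, 0.5, 1.3]
gripper_width: 0.879
gripper_force: 0.0
```

```bash
python3 -c "
from h import *
go([.46,0,.15],tool(88.6,0))
for c in ('side','top'):
    p,d=shot(c,'laid'+c)
    P=cloud(c,d);hsv=cv2.cvtColor(p,cv2.COLOR_RGB2HSV)
    m=(hsv[...,1]<50)&(hsv[...,2]>90)&(abs(P[...,1])<.1)&(P[...,2]<.05)&(P[...,2]>.033)&(abs(P[...,0]-.46)<.1)
    q=P[m];print(len(q))
    if len(q)>20: print(q[:,2].mean(),cv2.minAreaRect((q[:,:2]*1000).astype(np.float32)))"
```

```text
tr cm [ 0.76 -0.09  6.19] rot [ 0.041 -5.056 -0.069] t 12.25 tcp [ 0.4592 -0.0459  0.1922] F [0.63 0.52 1.32] jw 0.879 q [-0.63  0.11  1.96  0.57  1.52 -0.76]
557
0.04217528969185576 ((459.10638427734375, 2.264141082763672), (100.81706237792969, 42.061195373535156), 88.08903503417969)
895
0.04296507696151282 ((458.1557922363281, 0.04158782958984375), (93.6076431274414, 40.69639587402344), 87.99382019042969)
```

View pics/laidtop.png

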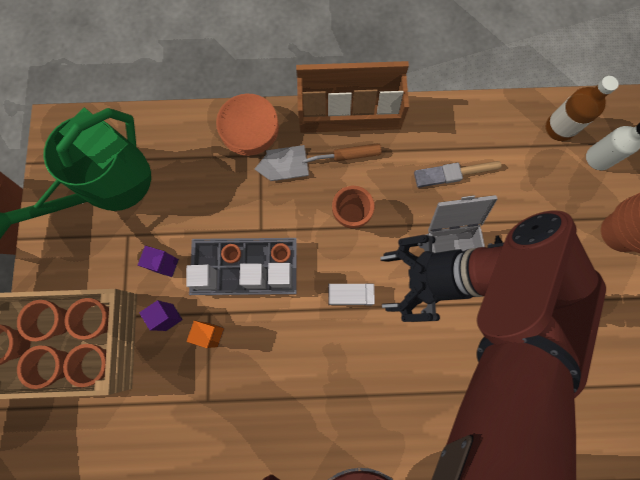

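The canister lies flat at pixel (352,294), centre (0.4585, 0.001), top at 0.042, yaw 88°. I'll right the tool and grasp it from above.

>>> servo_tool --series '[{"translation": [0, 0, 1], "delta_rot": [0, -1, 0], "jaw": 7.5}, {"translation": [0, 0, 2], "delta_rot": [0, -2, 0], "jaw": 7.5}, {"translation": [0, 0, 3], "delta_rot": [0, -3, 0], "jaw": 7.5}, {"translation": [0.3, 0, 4], "delta_rot": [0, -4, 0], "jaw": 7.5}, {"translation": [0.6, -0.1, 5], "delta_rot": [0, -5.05, 0], "jaw": 7.5}]'

```text
time_s: 12.85
tcp_pos: [0.4588, -0.0068, 0.1571]
orientation: [0.718, 0.696, 0.001, 0.001]
contact_force: [0.2, 0.1, -0.8]
gripper_width: 0.876
gripper_force: 0.0
```

```bash
python3 -c "
from h import *
go([.4585,.001,.008],tool(88,0))"
```

```text
tr cm [ 0.76 -0.09 14.91] rot [ 0.019 -0.008  0.021] t 12.85 tcp [ 0.4588 -0.0068  0.1571] F [ 0.23  0.06 -0.85] jw 0.876 q [-0.17 -0.07  2.06  0.    1.14 -0.14]
```

>>> servo_tool --series '[{"translation": [0.8, -0.1, 4], "delta_rot": [0, 0, 0], "jaw": 7.5}, {"translation": [0.8, -0.1, 8], "delta_rot": [0, 0, 0], "jaw": 7.5}, {"translation": [0.8, -0.1, 12], "delta_rot": [0, 0, 0], "jaw": 7.5}, {"translation": [0.8, -0.1, 14.0], "delta_rot": [0, 0, 0], "jaw": 7.5}, {"translation": [0.8, -0.1, 14.8], "delta_rot": [0, 0, 0], "jaw": 7.5}]'

```text
time_s: 13.35
tcp_pos: [0.4546, 0.0032, 0.0052]
orientation: [0.718, 0.696, 0.0, -0.005]
contact_force: [-0.6, 0.4, 0.4]
gripper_width: 0.879
gripper_force: 0.0
```

>>> servo_tool --series '[{"translation": [0, 0, 0], "delta_rot": [0, 0, 0], "jaw": 6}, {"translation": [0, 0, 0], "delta_rot": [0, 0, 0], "jaw": 3.5}, {"translation": [0, 0, 0], "delta_rot": [0, 0, 0], "jaw": 3.5}, {"translation": [0, 0, 0], "delta_rot": [0, 0, 0], "jaw": 3.5}, {"translation": [0, 0, 0], "delta_rot": [0, 0, 0], "jaw": 3.5}]' --newtons 50

```text
time_s: 13.85
tcp_pos: [0.4592, 0.003, 0.0095]
orientation: [0.717, 0.697, 0.004, -0.001]
contact_force: [-0.1, -2.2, 6.1]
gripper_width: 0.486
gripper_force: 52.2
```

>>> servo_tool --series '[{"translation": [0, 0, 0], "delta_rot": [0, 0, 0], "jaw": 3.5}, {"translation": [0, 0, -3], "delta_rot": [0, 0, 0], "jaw": 3.5}, {"translation": [0, 0, -7], "delta_rot": [0, 0, 0], "jaw": 3.5}, {"translation": [0, 0, -11], "delta_rot": [0, 0, 0], "jaw": 3.5}, {"translation": [0, 0, -13], "delta_rot": [0, 0, 0], "jaw": 3.5}]'

```text
time_s: 14.35
tcp_pos: [0.4585, 0.0025, 0.1409]
orientation: [0.717, 0.697, 0.004, -0.001]
contact_force: [1.0, -0.2, -2.1]
gripper_width: 0.484
gripper_force: 53.0
```

```bash
python3 -c "
from h import *
go([.537,-.231,.14],tool(95.2,0))
p,d=shot('side')
P=cloud('side',d);hsv=cv2.cvtColor(p,cv2.COLOR_RGB2HSV)
m=(hsv[...,1]<50)&(hsv[...,2]>110)&(P[...,1]>.035)&(P[...,1]<.08)&(P[...,2]>.1)&(P[...,2]<.22)&(abs(P[...,0]-.46)<.06)
q=P[m];print(len(q),q.min(0),q.max(0),np.percentile(q,[2,98],0))"
```

```text
tr cm [-2.312e+01  8.530e+00 -2.000e-02] rot [ 0.034 -0.045 -0.859] t 14.35 tcp [0.4585 0.0025 0.1409] F [ 0.96 -0.21 -2.15] jw 0.484 q [-0.15 -0.05  2.08  0.01  1.11 -0.13]
434 [0.43792598 0.03514898 0.12958821] [0.48078166 0.05300511 0.17679048] [[0.43906438 0.03597065 0.1318088 ]
 [0.4798343  0.05185365 0.17578255]]
```

>>> servo_tool --series '[{"translation": [-4, 1.5, 0], "delta_rot": [0, 0, -0.3], "jaw": 3.5}, {"translation": [-8.5, 3, 0], "delta_rot": [0, 0, -0.6], "jaw": 3.5}, {"translation": [-13, 4.7, 0], "delta_rot": [0, 0, -0.86], "jaw": 3.5}, {"translation": [-17.5, 6.4, 0], "delta_rot": [0, 0, -0.86], "jaw": 3.5}, {"translation": [-21, 7.7, 0], "delta_rot": [0, 0, -0.86], "jaw": 3.5}]'

```text
time_s: 14.9
tcp_pos: [0.5274, -0.2115, 0.1344]
orientation: [0.675, 0.738, 0.002, -0.003]
contact_force: [-0.7, 0.2, -1.8]
gripper_width: 0.482
gripper_force: 52.9
```

>>> servo_tool --series '[{"translation": [-1.0, 0.5, 0], "delta_rot": [0, 0, 0], "jaw": 3.5}, {"translation": [-2.0, 1.0, 1.0], "delta_rot": [0, 0, 0], "jaw": 3.5}, {"translation": [-2.0, 1.0, 3], "delta_rot": [0, 0, 0], "jaw": 3.5}, {"translation": [-2.0, 1.0, 4], "delta_rot": [0, 0, 0], "jaw": 3.5}, {"translation": [-2.0, 1.0, 4], "delta_rot": [0, 0, 0], "jaw": 3.5}]'

```text
time_s: 15.4
tcp_pos: [0.5368, -0.226, 0.0925]
orientation: [0.674, 0.739, 0.002, -0.006]
contact_force: [0.4, 0.5, -2.7]
gripper_width: 0.483
gripper_force: 53.0
```

```bash
python3 -c "
from h import *
go([.537,-.230,.075],tool(95.2,0))
p,d=shot('side'); q,_=shot('top')
a=p[140:230,270:400,::-1]; b=q[180:300,400:530,::-1]
a=cv2.resize(a,(520,360),interpolation=2);b=cv2.resize(b,(520,480),interpolation=2)
cv2.imwrite('pics/hover.png',cv2.resize(np.vstack([a,b]),(371,600)))
P=cloud('side',d);hsv=cv2.cvtColor(p,cv2.COLOR_RGB2HSV)
for z0,z1 in((.07,.125),(.045,.06)):
  m=(hsv[...,1]<60)&(hsv[...,2]>60)&(abs(P[...,1]+.23)<.07)&(P[...,2]>z0)&(P[...,2]<z1)&(abs(P[...,0]-.53)<.07)
  r=P[m];print(len(r),np.percentile(r,[1,99],0).round(4))
"
```

```text
tr cm [-0.42 -0.01  1.74] rot [-0.04  -0.084  0.002] t 15.4 tcp [ 0.5368 -0.226   0.0925] F [ 0.44  0.53 -2.69] jw 0.483 q [-0.52  0.29  1.81  0.01  1.06 -0.62]
449 [[ 0.5069 -0.2792  0.0719]
 [ 0.5988 -0.1664  0.125 ]]
314 [[ 0.4779 -0.2887  0.0454]
 [ 0.5966 -0.17    0.0591]]
```

View pics/hover.png

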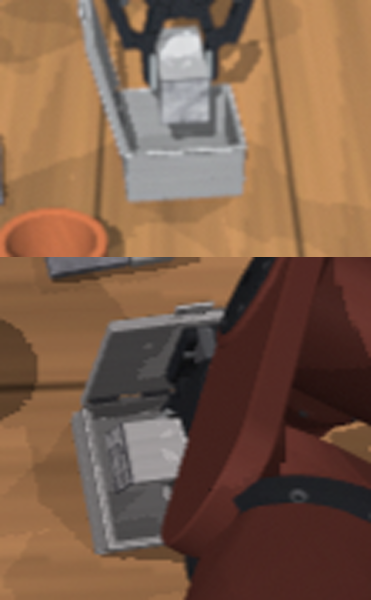

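The can hovers over the tin opening, lined up with it. I'll get the gap between its near end and the tin's near wall numerically from the side depth.

```bash
cat > gap.py <<'E'
from h import *
p,d=shot('side');P=cloud('side',d)
for x0 in(.525,.535,.545):
    s=[]
    for v in range(150,215):
        r=P[v]; ok=(d[v]>0)&(abs(r[:,1]+.2)<.08)
        if ok.any():
            u=np.where(ok,abs(r[:,0]-x0),9).argmin(); s.append((v,*(r[u,1:]*1000).round(0).astype(int)))
    print(x0,[(y,z) for v,y,z in s if y<-160])
E
python3 gap.py
```

```text
0.525 [(np.int64(-266), np.int64(128)), (np.int64(-256), np.int64(131)), (np.int64(-254), np.int64(129)), (np.int64(-245), np.int64(131)), (np.int64(-243), np.int64(129)), (np.int64(-240), np.int64(128)), (np.int64(-233), np.int64(129)), (np.int64(-230), np.int64(128)), (np.int64(-223), np.int64(129)), (np.int64(-218), np.int64(129)), (np.int64(-214), np.int64(128)), (np.int64(-209), np.int64(128)), (np.int64(-203), np.int64(129)), (np.int64(-200), np.int64(128)), (np.int64(-192), np.int64(129)), (np.int64(-188), np.int64(129)), (np.int64(-180), np.int64(131)), (np.int64(-184), np.int64(126)), (np.int64(-186), np.int64(121)), (np.int64(-185), np.int64(119)), (np.int64(-185), np.int64(117)), (np.int64(-182), np.int64(115)), (np.int64(-184), np.int64(111)), (np.int64(-183), np.int64(109)), (np.int64(-186), np.int64(104)), (np.int64(-182), np.int64(104)), (np.int64(-182), np.int64(100)), (np.int64(-180), np.int64(99)), (np.int64(-182), np.int64(95)), (np.int64(-177), np.int64(95)), (np.int64(-180), np.int64(90)), (np.int64(-183), np.int64(85)), (np.int64(-277), np.int64(22)), (np.int64(
[... 4379 characters left out ...]
), (np.int64(-176), np.int64(56)), (np.int64(-174), np.int64(55)), (np.int64(-178), np.int64(49)), (np.int64(-175), np.int64(47)), (np.int64(-177), np.int64(43)), (np.int64(-178), np.int64(40)), (np.int64(-178), np.int64(36)), (np.int64(-179), np.int64(32)), (np.int64(-180), np.int64(28)), (np.int64(-179), np.int64(26)), (np.int64(-176), np.int64(25)), (np.int64(-177), np.int64(21)), (np.int64(-177), np.int64(18)), (np.int64(-174), np.int64(17)), (np.int64(-179), np.int64(10)), (np.int64(-179), np.int64(6)), (np.int64(-176), np.int64(5)), (np.int64(-178), np.int64(1)), (np.int64(-175), np.int64(0)), (np.int64(-170), np.int64(0)), (np.int64(-165), np.int64(0)), (np.int64(-163), np.int64(-2))]
```

>>> servo_tool --series '[{"translation": [-0.3, 0, 0], "delta_rot": [0, -0.08, 0], "jaw": 3.5}, {"translation": [-0.3, 0, 1.0], "delta_rot": [0, -0.08, 0], "jaw": 3.5}, {"translation": [-0.3, 0, 2.0], "delta_rot": [0, -0.08, 0], "jaw": 3.5}, {"translation": [-0.3, 0, 2.8], "delta_rot": [0, -0.08, 0], "jaw": 3.5}, {"translation": [-0.3, 0, 2.8], "delta_rot": [0, -0.08, 0], "jaw": 3.5}]'

```text
time_s: 16.05
tcp_pos: [0.5384, -0.2301, 0.0657]
orientation: [0.674, 0.738, -0.002, -0.0]
contact_force: [-0.3, 0.8, -2.3]
gripper_width: 0.488
gripper_force: 53.0
```

>>> servo_tool --series '[{"translation": [0, 0, 0.4], "delta_rot": [0, 0, 0], "jaw": 3.5}, {"translation": [0, 0, 0.8], "delta_rot": [0, 0, 0], "jaw": 3.5}, {"translation": [0, 0, 1.2], "delta_rot": [0, 0, 0], "jaw": 3.5}, {"translation": [0, 0, 1.2], "delta_rot": [0, 0, 0], "jaw": 3.5}]'

```text
time_s: 16.45
tcp_pos: [0.5396, -0.2309, 0.0555]
orientation: [0.674, 0.738, -0.001, 0.001]
contact_force: [-0.9, -0.1, -2.5]
gripper_width: 0.485
gripper_force: 53.0
```

```bash
python3 -c "
from h import *
go([.537,-.229,.0125],tool(95.2,0))"
```

```text
tr cm [ 0.23 -0.24  4.29] rot [-0.001  0.025 -0.001] t 16.45 tcp [ 0.5396 -0.2309  0.0555] F [-0.86 -0.08 -2.5 ] jw 0.485 q [-0.52  0.35  1.82 -0.    0.98 -0.61]
```

No contact, and the can's underside is already below the rim. Continue down.

>>> servo_tool --series '[{"translation": [0.1, -0.2, 0.7], "delta_rot": [0, 0, 0], "jaw": 3.5}, {"translation": [0.1, -0.2, 1.4], "delta_rot": [0, 0, 0], "jaw": 3.5}, {"translation": [0.1, -0.2, 2.1], "delta_rot": [0, 0, 0], "jaw": 3.5}, {"translation": [0.1, -0.2, 2.1], "delta_rot": [0, 0, 0], "jaw": 3.5}]'

```text
time_s: 16.85
tcp_pos: [0.5368, -0.2297, 0.0334]
orientation: [0.674, 0.738, -0.001, 0.0]
contact_force: [0.2, 0.6, -3.1]
gripper_width: 0.482
gripper_force: 53.0
```

>>> servo_tool --series '[{"translation": [0, 0, 0.6], "delta_rot": [0, 0, 0], "jaw": 3.5}, {"translation": [0, 0, 1.2], "delta_rot": [0, 0, 0], "jaw": 3.5}, {"translation": [0, 0, 1.7], "delta_rot": [0, 0, 0], "jaw": 3.5}, {"translation": [0, 0, 1.7], "delta_rot": [0, 0, 0], "jaw": 3.5}]'

```text
time_s: 17.25
tcp_pos: [0.5373, -0.2301, 0.017]
orientation: [0.674, 0.738, -0.001, 0.001]
contact_force: [-0.7, -0.4, -2.9]
gripper_width: 0.487
gripper_force: 53.0
```

```bash
python3 -c "
from h import *
go([.537,-.231,.0125],tool(95.2,0))"
```

```text
tr cm [-0.09 -0.04  0.45] rot [-0.006  0.022 -0.001] t 17.25 tcp [ 0.5373 -0.2301  0.017 ] F [-0.74 -0.42 -2.94] jw 0.487 q [-0.52  0.4   1.83 -0.    0.91 -0.61]
```

>>> servo_tool --series '[{"translation": [0, 0, 0.3], "delta_rot": [0, 0, 0], "jaw": 3.5}, {"translation": [0, 0, 0.4], "delta_rot": [0, 0, 0], "jaw": 3.5}, {"translation": [0, 0, 0.4], "delta_rot": [0, 0, 0], "jaw": 5.6}, {"translation": [0, 0, 0.4], "delta_rot": [0, 0, 0], "jaw": 5.6}, {"translation": [0, 0, 0.4], "delta_rot": [0, 0, 0], "jaw": 5.6}]'

```text
time_s: 17.75
tcp_pos: [0.5368, -0.2305, 0.0142]
orientation: [0.674, 0.739, -0.002, 0.001]
contact_force: [-4.9, -0.4, 1.6]
gripper_width: 0.654
gripper_force: 0.0
```

>>> servo_tool --series '[{"translation": [0, 0, -2], "delta_rot": [0, 0, 0], "jaw": 5.6}, {"translation": [0, 0, -6], "delta_rot": [0, 0, 0], "jaw": 5.6}, {"translation": [0, 0, -11], "delta_rot": [0, 0, 0], "jaw": 5.6}, {"translation": [0, 0, -16], "delta_rot": [0, 0, 0], "jaw": 5.6}, {"translation": [0, 0, -20], "delta_rot": [0, 0, 0], "jaw": 0}]'

```text
time_s: 18.25
tcp_pos: [0.5397, -0.2304, 0.2189]
orientation: [0.674, 0.738, -0.0, 0.005]
contact_force: [0.7, -0.3, 0.2]
gripper_width: 0.497
gripper_force: 0.0
```

>>> servo_tool --series '[{"translation": [0, 2, 0], "delta_rot": [0, 0, 0], "jaw": 0}, {"translation": [0, 5, 0], "delta_rot": [0, 0, 0], "jaw": 0}, {"translation": [0, 9, 0], "delta_rot": [0, 0, 0], "jaw": 0}, {"translation": [0, 12.3, 0], "delta_rot": [0, 0, 0], "jaw": 0}, {"translation": [0, 12.3, 0], "delta_rot": [0, 0, 0], "jaw": 0}]'

```text
time_s: 18.75
tcp_pos: [0.6645, -0.2179, 0.2148]
orientation: [0.674, 0.739, 0.0, 0.004]
contact_force: [-0.5, -0.3, 0.1]
gripper_width: 0.001
gripper_force: 0.0
```

```bash
python3 -c "
from h import *
go([.659,-.2194,.14],tool(95.2,0))
p,d=shot('side'); q,_=shot('top')
a=p[100:300,240:400,::-1]; b=q[160:300,400:530,::-1]
cv2.imwrite('pics/in.png',np.hstack([cv2.resize(a,(480,600)),cv2.resize(b[:,:69],(295,600))]))
P=cloud('side',d)
m=(d>0)&(P[...,2]>.03)&(P[...,2]<.052)&(abs(P[...,1]+.23)<.045)&(abs(P[...,0]-.537)<.019)
print(m.sum(),np.percentile(P[m],[5,50,95],0).round(3))
"
```

```text
tr cm [-0.06 -0.6   7.48] rot [0.041 0.038 0.014] t 18.75 tcp [ 0.6645 -0.2179  0.2148] F [-0.5  -0.29  0.1 ] jw 0.001 q [-0.42  0.38  1.44 -0.    1.31 -0.51]
235 [[ 0.52  -0.27   0.044]
 [ 0.537 -0.234  0.046]
 [ 0.553 -0.198  0.048]]
```

View pics/in.png

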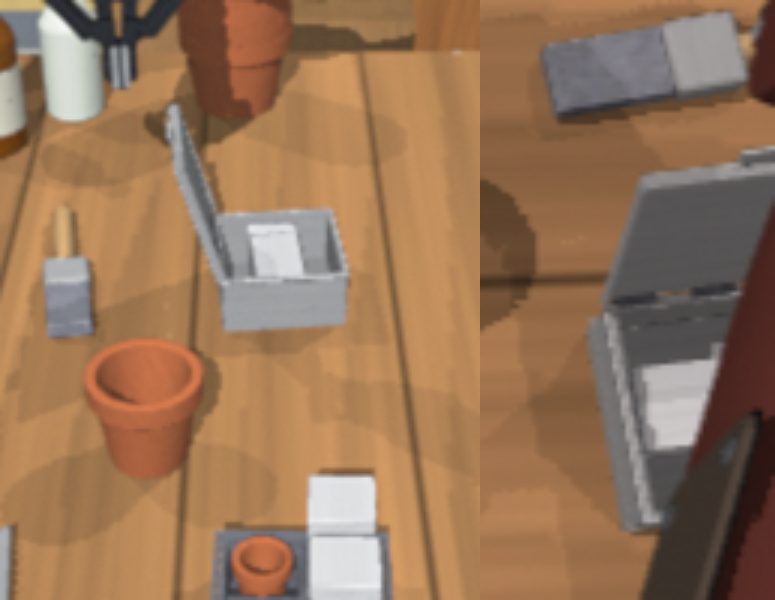

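The can lies flat in the tin (top at 0.045), at (275,250) left and (680,400) right in the composite. The flap is clear. Next: go behind it and sweep it shut.

>>> servo_tool --series '[{"translation": [0, 0, 4], "delta_rot": [0, 0, 0], "jaw": 0}, {"translation": [0, 0, 7.2], "delta_rot": [0, 0, 0], "jaw": 0}, {"translation": [0, 0, 7.2], "delta_rot": [0, 0, 0], "jaw": 0}, {"translation": [0, -2.2, 7.2], "delta_rot": [0, 0, 0], "jaw": 0}, {"translation": [0, -4.2, 7.2], "delta_rot": [0, 0, 0], "jaw": 0}]'

```text
time_s: 19.35
tcp_pos: [0.6193, -0.2232, 0.1447]
orientation: [0.674, 0.738, -0.0, 0.004]
contact_force: [1.7, 0.7, 2.4]
gripper_width: 0.001
gripper_force: 0.7
```

>>> servo_tool --series '[{"translation": [0, -1.6, 0], "delta_rot": [0, 0, 0], "jaw": 0}, {"translation": [0, -3.1, 0.2], "delta_rot": [0, 0, 0], "jaw": 0}, {"translation": [0, -5.2, 1.0], "delta_rot": [0, 0, 0], "jaw": 0}, {"translation": [0, -7.0, 2.4], "delta_rot": [0, 0, 0], "jaw": 0}, {"translation": [0, -8.3, 4.2], "delta_rot": [0, 0, 0], "jaw": 0}]'

```text
time_s: 19.85
tcp_pos: [0.5371, -0.232, 0.1042]
orientation: [0.675, 0.738, -0.0, 0.005]
contact_force: [0.6, -0.5, 1.5]
gripper_width: -0.001
gripper_force: 0.7
```

```bash
python3 -c "
from h import *
go([.522,-.232,.052],tool(95.2,0))
p,d=shot('side','flap')
P=cloud('side',d); hsv=cv2.cvtColor(p,cv2.COLOR_RGB2HSV)
m=(d>0)&(hsv[...,1]<50)&(hsv[...,2]>90)&(P[...,2]>.065)&(P[...,2]<.13)&(abs(P[...,1]+.18)<.03)&(abs(P[...,0]-.537)<.09)
q=P[m];print(len(q));c=q.mean(0);print(c,np.linalg.svd(q-c,full_matrices=False)[2][2])
"
```

```text
tr cm [ 0.18 -1.54  5.21] rot [ 0.049  0.061 -0.007] t 19.85 tcp [ 0.5371 -0.232   0.1042] F [ 0.58 -0.52  1.52] jw -0.001 q [-0.53  0.27  1.81 -0.    1.05 -0.61]
409
[ 0.5380739  -0.18714698  0.0945071 ] [-0.56877515 -0.17795641 -0.8030108 ]
```

>>> servo_tool --series '[{"translation": [0, -0.9, 1.8], "delta_rot": [0, 0, 0], "jaw": 0}, {"translation": [0, -1.8, 3.3], "delta_rot": [0, 0, 0], "jaw": 0}, {"translation": [0, -2.8, 4.4], "delta_rot": [0, 0, 0], "jaw": 0}, {"translation": [0, -2.8, 4.8], "delta_rot": [0, 0, 0], "jaw": 0}, {"translation": [0, -2.8, 4.8], "delta_rot": [0, 0, 0], "jaw": 0}]'

```text
time_s: 20.4
tcp_pos: [0.5091, -0.2339, 0.0573]
orientation: [0.674, 0.738, -0.001, 0.002]
contact_force: [-7.9, 4.3, 21.5]
gripper_width: 0.002
gripper_force: 10.3
```

>>> servo_tool --series '[{"translation": [0, 0, 0.2], "delta_rot": [0, 0, 0], "jaw": 0}, {"translation": [0, 0, 0.4], "delta_rot": [0, 0, 0], "jaw": 0}, {"translation": [0, 0, 0.4], "delta_rot": [0, 0, 0], "jaw": 0}]'

```text
time_s: 20.7
tcp_pos: [0.5092, -0.234, 0.057]
orientation: [0.674, 0.739, -0.002, 0.001]
contact_force: [-14.4, 7.7, 39.7]
gripper_width: 0.003
gripper_force: 20.2
```

```bash
python3 -c "
from h import *
go([.51,-.232,.053],tool(95.2,0))"
```

```text
tr cm [0.2 0.1 0.4] rot [-0.005  0.029  0.003] t 20.7 tcp [ 0.5092 -0.234   0.057 ] F [-14.43   7.7   39.71] jw 0.003 q [-0.55  0.29  1.88 -0.    0.96 -0.64]
```

Tip at 0.057 with the force rising, so the flap is hard on its stop. Retreat and verify.

>>> servo_tool --series '[{"translation": [0, 0, -2], "delta_rot": [0, 0, 0], "jaw": 0}, {"translation": [0, 0, -6], "delta_rot": [0, 0, 0], "jaw": 0}, {"translation": [0, -4, -10], "delta_rot": [0, 0, 0], "jaw": 0}, {"translation": [0, -8, -14], "delta_rot": [0, 0, 0], "jaw": 0}, {"translation": [-3, -10, -16], "delta_rot": [0, 0, 0], "jaw": 0}]'

```text
time_s: 21.2
tcp_pos: [0.4102, -0.2687, 0.21]
orientation: [0.673, 0.739, -0.001, 0.002]
contact_force: [0.9, -2.2, -1.0]
gripper_width: 0.003
gripper_force: 0.0
```

>>> servo_tool --series '[{"translation": [-4, 0, 0], "delta_rot": [0, 0, 0], "jaw": 0}, {"translation": [-8, 0, 0], "delta_rot": [0, 0, 0], "jaw": 0}, {"translation": [-12, 0, 0], "delta_rot": [0, 0, 0], "jaw": 0}, {"translation": [-12, 0, 0], "delta_rot": [0, 0, 0], "jaw": 0}, {"translation": [-12, 0, 0], "delta_rot": [0, 0, 0], "jaw": 0}]'

```text
time_s: 21.7
tcp_pos: [0.4222, -0.3907, 0.2086]
orientation: [0.675, 0.738, -0.001, 0.002]
contact_force: [-0.6, 0.1, -0.5]
gripper_width: 0.003
gripper_force: 0.0
```

```bash
python3 -c "
from h import *
print(env.observe()['tcp_pos'])
for c in('side','top'):
    p,d=shot(c,'end'+c); P=cloud(c,d); hsv=cv2.cvtColor(p,cv2.COLOR_RGB2HSV)
    m=(d>0)&(hsv[...,1]<70)&(P[...,2]>.045)&(P[...,2]<.09)&(abs(P[...,1]+.23)<.06)&(abs(P[...,0]-.537)<.065)
    q=P[m];k=q.mean(0);print(len(q),k,np.linalg.svd(q-k,full_matrices=False)[2][2])
    for y in(.147,.205,.256,.311):
        m=(d>0)&(abs(P[...,0]-.5)<.015)&(abs(P[...,1]-y)<.015)&(P[...,2]>.08); print(y,m.sum(),P[m][:,2].std() if m.any() else 0, np.median(P[m],0) if m.any() else 0)
"
```

```text
[ 0.42215628 -0.39070387  0.20860368]
1145 [ 0.53478232 -0.222302    0.05775091] [-0.00260075  0.02668872  0.99964041]
0.147 154 0.0011605721392593316 [0.5003318  0.14726048 0.10079969]
0.205 186 0.0009877408051709314 [0.4998448  0.20457484 0.10084534]
0.256 0 0 0
0.311 247 0.001081886840025957 [0.49950475 0.31121025 0.10104641]
2967 [ 0.53399233 -0.23057062  0.05870279] [-0.00161451  0.00513511  0.99998551]
0.147 222 0.0017441095411902512 [0.50026577 0.14634943 0.1012469 ]
0.205 221 0.0017082380893037915 [0.5003283  0.20449225 0.10093494]
0.256 0 0 0
0.311 220 0.0016195740874094112 [0.4999286  0.3107315  0.10101835]
```

View pics/endside.png

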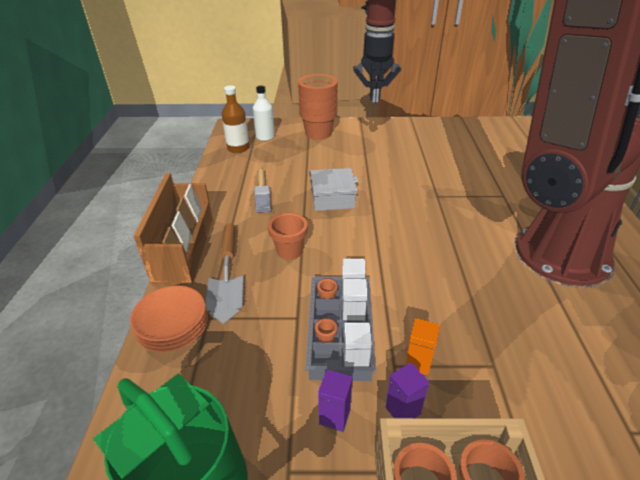

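The flap is flat on the tin (334,188). The other three canisters stand upright in the tray with tops at 0.100, and the bystanders are where they were. Handing in.

```bash
python3 -c "
from cell import env
print(env.sign_off())"
```

```text
the job is handed in; nothing more can be done
None
```

I handed the job in at about 22 s. The heavy canister (third in the row, at y = 0.257 m, reading 2.3 N against 0.55 and 0.9 N; the fourth was not weighed) lies flat in the seed tin under the shut flap, and the other three stand upright in the tray, but the hand-in returned no verdict.

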